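Make up the lacquer kit and the flatting kit

TASK

Make up the two repair kits in their fitted trays, each thing seated in the recess made for it. The squarish tray is the lacquer kit: it gets the lidded paint tin, the tallest of the three bottles (its hardener) and the flat tin opener; the long narrow tray is the flatting kit: it gets the sanding block and the shortest bottle. Set things down fully home and upright, without dropping or knocking anything over, and leave the middle-sized bottle and the empty open tin standing where they are.

Things in the scene. Friction and masses are not known exactly. Their poses are not given: they have to be found in the camera images.
- lacquer_tray: squarish fixed tray, black insert in a metal pan, 176 (x) x 178 (y) x 31 mm. Origin: centre of underside, z up. In its frame, in mm: tin well 76 wide at x +36 y +38; bottle well 60 wide at x +36 y -46; both with floor at z 8, 22 deep. Opener groove along y at x -52 y 0, 150 x 26, floor z 20, 10 deep; from y -38 to +38 cut down to that floor for fingers, from the front (-x) edge to x -13
- flatting_tray: long narrow fixed tray, black insert in a metal pan, 106 (x) x 230 (y) x 31 mm. Origin: centre of underside, z up. Block bay: rectangular, 76 (x) x 132 (y) mm, 8 mm deep, floor at z 22, centred at x 0 y +38. Bottle well: round, 51 mm wide, 22 mm deep, floor at z 8, at x 0 y -74 mm. Both trays have a lifting lip, 12 mm wide, outside each y end
- lidded_tin: small round paint tin with its lid pressed on, yellow with a dark foot band, about 62 mm across (64 at the rims), 75 mm high, about 0.3 kg, standing. Origin: centre of its underside, z up its axis
- tall_bottle: the tallest and widest of the three small bottles: 48 mm across, straight-sided to about 90 mm, narrow red cap 28 mm across on top, 111 mm high in all, about 0.12 kg, standing. Origin: centre of its underside, z up its axis
- short_bottle: the shortest of the three small bottles: 40 mm across, straight-sided to about 70 mm, narrow white cap 23 mm across, 86 mm high in all, about 0.12 kg, standing. Origin: centre of its underside, z up its axis
- tin_opener: flat steel tin opener, a straight bar 132 mm long (its y axis), 15 mm wide (x), 9 mm thick, about 60 g, lying flat. Origin: centre of its underside; either end may point either way in its seat
- sanding_block: dark rubber sanding block, 118 mm long (its y axis), 62 mm wide (x), 31 mm high, about 90 g, lying flat on its paper face. Origin: centre of its underside; either end may point either way in its bay
- middle_bottle: the middle-sized of the three bottles: 44 mm across, 96 mm high, dark with a black cap, standing loose among the stock; it belongs to neither kit and stays. Origin: centre of its underside
- open_tin: empty open mixing tin of bare metal, no lid, 54 mm across, 94 mm high, standing loose among the stock; it stays. Origin: centre of its underside
There are look-alikes about, which are no part of the job. What is shaped like the tall_bottle but orange or turquoise is not meant.

How it is judged:
At the end, for the whole second after the job is handed in: Each kit thing within 10 mm of its recess's centre (opener 13 mm lengthways), underside within 4 mm of the recess floor, level to 0.08 rad, block and opener along their recess to 0.2 rad, released, at rest; middle bottle and open tin upright within 30 mm of their start (x of lidded_tin in the frame of lacquer_tray between 0.026 and 0.046 m and y of lidded_tin in the frame of lacquer_tray between 0.028 and 0.048 m and z of lidded_tin in the frame of lacquer_tray between 0.004 and 0.012 m and angle between each of lidded_tin, tall_bottle, tin_opener, sanding_block, short_bottle's own z axis and vertical below 0.08 rad and linear speed of each of lidded_tin, tall_bottle, tin_opener, sanding_block, short_bottle below 0.02 m/s and angular speed of each of lidded_tin, tall_bottle, tin_opener, sanding_block, short_bottle below 0.2 rad/s and x of tall_bottle in the frame of lacquer_tray between 0.026 and 0.046 m and y of tall_bottle in the frame of lacquer_tray between -0.056 and -0.036 m and z of tall_bottle in the frame of lacquer_tray between 0.004 and 0.012 m and x of tin_opener in the frame of lacquer_tray between -0.062 and -0.042 m and y of tin_opener in the frame of lacquer_tray between -0.013 and 0.013 m and z of tin_opener in the frame of lacquer_tray between 0.016 and 0.024 m and angle between the y axis of tin_opener and the y axis of lacquer_tray, either way round below 0.2 rad and x of sanding_block in the frame of flatting_tray between -0.01 and 0.01 m and y of sanding_block in the frame of flatting_tray between 0.028 and 0.048 m and z of sanding_block in the frame of flatting_tray between 0.018 and 0.026 m and angle between the y axis of sanding_block and the y axis of flatting_tray, either way round below 0.2 rad and x of short_bottle in the frame of flatting_tray between -0.01 and 0.01 m and y of short_bottle in the frame of flatting_tray between -0.084 and -0.064 m and z of short_bottle in the frame of flatting_tray between 0.004 and 0.012 m and distance of each of middle_bottle, open_tin from where it was at the start of the episode below 0.03 m and angle between each of middle_bottle, open_tin's own z axis and vertical below 0.1 rad); the robot touches nothing.
It fails at once if a kit thing is dropped or flung: it moves faster than 0.8 m/s lower than 60 mm above the trolley ((height (world z) of lidded_tin below 0.06 m and linear speed of lidded_tin above 0.8 m/s) or (height (world z) of tall_bottle below 0.06 m and linear speed of tall_bottle above 0.8 m/s) or (height (world z) of short_bottle below 0.06 m and linear speed of short_bottle above 0.8 m/s) or (height (world z) of tin_opener below 0.06 m and linear speed of tin_opener above 0.8 m/s) or (height (world z) of sanding_block below 0.06 m and linear speed of sanding_block above 0.8 m/s)).
It fails at once if a tin or bottle is knocked over (angle between any of lidded_tin, tall_bottle, short_bottle, middle_bottle, open_tin's own z axis and vertical above 0.6 rad).
It fails at once if the middle bottle or the open tin is shifted more than 30 mm (distance of any of middle_bottle, open_tin from where it was at the start of the episode above 0.03 m).
It also fails if it takes over 122 s, if anything falls off the work surface, if the arm or the gripper's body presses on something with over 40 N, if the wrist force passes 120 N, or if a joint passes its speed limit or range.

ROBOT

A 6-joint arm with a two-finger parallel gripper is mounted at the origin on a cart in front of the work surface, level with it; the furniture and walls round the work are solid. World frame = base frame: x ahead of the robot, y to its left, z up, the work surface at z = 0. Lengths are in m, angles in rad, forces in N, time in s.
With the tool pointing down it reaches from about 0.35 to 0.775 m from the base axis. Payload 5.5 kg.
Tool frame: the origin (TCP) lies on the centre line of the jaws, within the pads' length; the fingertips stand arm.tip_extent ahead of it and the grasp point (between the pads) lies 8 mm behind it (arm.tip_extent is the distance from the TCP to the fingertips, in m); z points along the fingers, y is the line along which they close (so a half turn about z gives the same grasp; the last joint's range is limited). The gripper opens to 85 mm and grips with 20 to 120 N. Pads are 22 mm wide; open, the fingers measure 114 mm over their backs; the gripper's body (76 mm by 85 mm) begins 54 mm behind the grasp point. The pads swing forward as they close: fully open they stand 13 mm farther back than shut.
Start: joints at [-1.374, 0.313, 0.046, 1.304, 0, 1.431], TCP at [0.19, -0.543, 0.242] pointing down, gripper open.
Joint ranges: [-2.76, 2.76], [-0.86, 1.69], [-1.03, 1.26], [-2.2, 2.34], [-1.47, 1.5], [-3.14, 3.14]. Speed limits (rad/s): [2.57, 2.57, 3.14, 3.14, 3.14, 3.14].

INTERFACE

Orientations are given as a unit quaternion [w, x, y, z].
In Python, from bench import observe, optics, arm gives the robot as it stands. The module is installed in compiled form; this text tells all that it offers.
- The arm moves only by the tool apply_moves, never from a script. Its argument "deltas" is a list that holds one entry, the list of rows, each a list of 5 numbers: the opening, from 0 (shut) to 1 (fully open), then the shift along the world's x, y, z each as a share of 0.15 m, from -1 to 1, then the turn about the world's z as a share of 180 degrees, from -1 to 1. A call has 1 to 20 rows; each row shifts and turns the commanded pose from where the row before left it; what a row does not reach is not made up. A row lasts 1/10 s, in which the tool goes at most 50 mm and 8.59 degrees, less where a joint would pass 70% of its speed; a pose out of reach is approached as far as the arm can. A call with a number of a shift or a turn outside -1 to 1 is refused whole. A call with a gripper value outside its range is refused whole. The fingers move at their own pace and stop on an object; the grip force is fixed at half the most. Time passes only in rows, so rows that do not move let the fingers close. It gives the time, the measured TCP pose, the force, the opening and the grip force at its end, in the units of the state.
- observe(): the state, without advancing time (a new reading comes with each control period).
- optics.read_camera(name): name is "scene" or "top"; returns (picture, depth): 480x640x3 uint8, red, green, blue; 480x640 float32, m along the optical axis (not along the pixel's ray), 0 where there is no reading.
- optics.calibration(name): a dict with "vfov" (degrees; the focal length in pixels is half the picture's height over the tangent of half this angle, whatever the lens; pixels are square), "cx", "cy" (the principal point, pixels), "rvec" (rotation vector, rad) and "tvec" (3), from world to camera coordinates, as OpenCV has them. Camera axes: x right, y down, z forward; pixel columns grow to the right and rows downward; lengths in m; the calibration is good to about 2 mm. A picture is of the moment at which its call begins. calibration takes no time and is no camera call.
- arm.hand_in(): hands the job in; it is judged then, once.
The state is a dict: "time": time; "q": joint angles; "qvel": joint speeds; "joint_torque": joint torques, N m; "ee_pos": TCP position; "orientation": TCP orientation; "force": force on the tool from outside, world axes, zero at the start; "moment": the same for the moment, N m; "gripper_width": opening from 0.0 (shut) to 1.0 (fully open); "finger_force": force on a finger pad.
Only numpy, scipy, OpenCV 4.12 (cv2) and the standard library are available. Lean on these libraries where they do the work, as an engineer would, in place of code of your own. Each camera call takes 0.05 s, during which the arm holds its last target. There are 200 camera calls.

## Working session

There is one attempt and no reset: what is moved stays moved. The work goes in short steps, Python scripts to look and compute and a tool call to move; the robot and the scene stay as the last step left them, time stands still between calls to the robot, and variables do not carry over. Pictures are saved under pics/ and viewed, at most 14 in all, crops included, and the job is handed in when it is done.

Besides the shell and the picture viewer there is one more tool, called after "Call:" as name(argument=value, ...) on one line, values as JSON. apply_moves: Moves the arm, as the interface text tells. Its arguments: {"type":"object","properties":{"deltas":{"type":"array","items":{"type":"array","items":{"type":"array","items":{"type":"number"}}}}},"required":["deltas"]}

```bash
mkdir -p pics; cat > h.py <<'E'
import numpy as np, cv2
from bench import observe, optics, arm
def cam(n):
    c=optics.calibration(n); f=240/np.tan(np.radians(c["vfov"])/2)
    R=cv2.Rodrigues(np.array(c["rvec"],float))[0]; return f,c["cx"],c["cy"],R,np.array(c["tvec"],float)
def cloud(n,depth):
    f,cx,cy,R,t=cam(n); v,u=np.mgrid[:480,:640]
    P=np.stack([(u-cx)/f*depth,(v-cy)/f*depth,depth],-1); return (P-t)@R
def ray(n,u,v,z):
    f,cx,cy,R,t=cam(n); d=R.T@np.array([(u-cx)/f,(v-cy)/f,1]); o=-R.T@t
    return o+d*(z-o[2])/d[2]
def shot(n,name):
    p,d=optics.read_camera(n); cv2.imwrite(f"pics/{name}.png",p[...,::-1]); np.save(f"pics/{name}.npy",d); return p,d
E
python3 - <<'E'
from h import *
for n in("scene","top"):
    shot(n,n+"0"); c=optics.calibration(n); f,cx,cy,R,t=cam(n); print(c, -R.T@t)
print(observe(), arm.tip_extent)
E
```

```text
{'vfov': 48.41618564063442, 'cx': 316.5760033664381, 'cy': 243.97773018093665, 'rvec': array([ 1.01644724, -2.13529841,  1.33651908]), 'tvec': array([0.32987909, 0.23956598, 1.05882025])} [-0.4175365   0.80685886  0.6796723 ]
{'vfov': 50.77368359045984, 'cx': 325.10438778210874, 'cy': 242.89081423982364, 'rvec': array([ 2.12138124, -2.16193751,  0.14727943]), 'tvec': array([0.00337388, 0.52857817, 1.05359247])} [ 0.36975795 -0.01442937  1.11916675]
{'time': 0.1, 'q': array([-1.37360195e+00,  3.13898104e-01,  4.50859128e-02,  1.30360055e+00,
        1.40301268e-05,  1.43119274e+00]), 'qvel': array([-0.00115668, -0.00081747,  0.00342735,  0.00136857,  0.00017979,
       -0.00133481]), 'joint_torque': array([ 4.13108995e-03, -4.81724846e+01,  2.99242991e+01,  1.27301647e-02,
       -1.38892965e-04,  1.16434555e-05]), 'ee_pos': array([ 0.18992404, -0.54226163,  0.24151077]), 'orientation': array([-8.08071841e-04,  9.85854047e-01,  1.67604133e-01, -1.62572094e-05]), 'force': array([-0.50063799,  0.10259952,  0.06222935]), 'moment': array([-0.0052549 , -0.02945647, -0.05771842]), 'finger_force': 0.0, 'gripper_width': 1.0027806859224293} 0.011
```

View pics/top0.png

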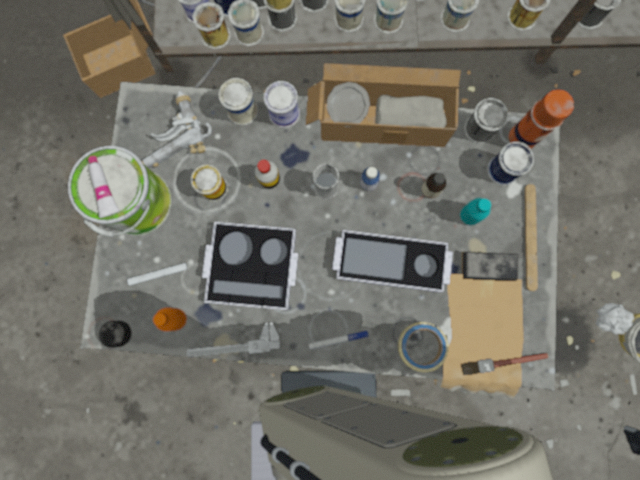

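View pics/scene0.png

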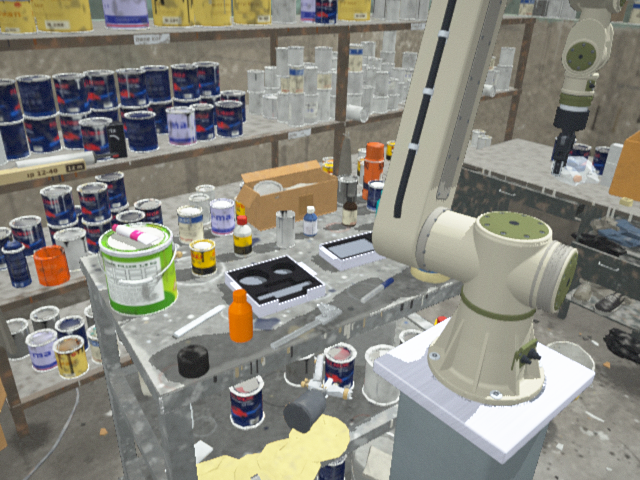

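The top view (up = +x, left = +y) shows these candidates:
- **Lidded tin:** yellow at (209,181). White lidded tins at (237,98) and (282,102) are too pale and big.
- **Tall bottle:** red cap at (267,173). Orange (170,319) and turquoise (476,210) are decoys.
- **Short bottle:** blue with a white cap at (371,176).
- **Middle bottle:** (434,184).
- **Open tin:** (326,178). A similar can stands at (488,118).
- **Opener:** light bar at (157,273). The others are a wooden strip (531,237), a scraper (230,345) and a blue-handled tool (340,340).
- **Block:** dark at (491,265).

I'll check these in a close crop and measure with depth.

```bash
python3 - <<'E'
from h import *
im=cv2.imread("pics/top0.png"); d=np.load("pics/top0.npy"); P=cloud("top",d)
cv2.imwrite("pics/crop.png",cv2.resize(im[140:315,115:525],(800,341),interpolation=cv2.INTER_CUBIC))
Z=P[...,2]
print("table z",[round(float(np.median(Z[b:b+10,a:a+10])),4) for a,b in((350,210),(200,320),(310,250),(130,235))])
def top(u,v,r,h,tol=.006):
    m=np.zeros((480,640),bool); m[v-r:v+r,u-r:u+r]=1; m&=abs(Z-h)<tol
    q=P[m]; print((u,v),m.sum(),q.mean(0).round(4),"mid",((q.max(0)+q.min(0))/2).round(4),np.ptp(q,0).round(3))
for n,u,v,r,h in(("tin",209,181,25,.075),("tall",267,173,20,.111),("tallsh",267,173,22,.09),("short",371,176,18,.086),("mid",434,184,18,.096),("open",326,178,22,.094),("turq",476,210,20,.11)):
    print(n,end=" "); top(u,v,r,h)
def rect(n,m):
    q=P[m][:,:2].astype(np.float32); r=cv2.minAreaRect(q); print(n,m.sum(),np.round(r[0],4),np.round(r[1],4),round(r[2],1),"z",np.median(P[m][:,2]).round(4))
def box(a,b,c,e): 
    m=np.zeros((480,640),bool); m[b:e,a:c]=1; return m
g=im.min(2)
m=box(115,255,200,292)&(g>140); rect("opener",m)
rect("block",box(455,245,525,285)&(abs(Z-.031)<.008))
rect("lacq",box(190,212,310,318)&(Z>.022)&(Z<.045))
rect("flat",box(325,222,456,300)&(Z>.022)&(Z<.045))
for n,b in(("lacqL",(200,218,300,310)),("flatL",(335,228,452,295))):
    pass
# recesses: grey areas lower
for n,b,lo,hi in(("tinwell",(218,228,254,268),0,.017),("botwell",(257,236,290,268),0,.017),("groove",(208,276,288,304),.012,.026),("bay",(340,234,408,284),.015,.0265),("well",(411,248,442,282),0,.017)):
    mm=box(*b)&(Z>lo)&(Z<hi); rect(n,mm)
    q=np.argwhere(box(*b)&(g>75)&(g<200)); 
    if len(q): r=cv2.minAreaRect(q[:,::-1].astype(np.float32)); print("   px",r, ray("top",*r[0],.03).round(4))
E
```

```text
table z [-0.0011, -0.0012, -0.0014, -0.0015]
tin (209, 181) 462 [0.6679 0.2452 0.0718] mid [0.6677 0.2438 0.0738] [0.064 0.063 0.01 ]
tall (267, 173) 131 [0.683  0.1164 0.1096] mid [0.6835 0.1162 0.1098] [0.027 0.025 0.009]
tallsh (267, 173) 46 [0.6756 0.1124 0.0869] mid [0.6787 0.115  0.0888] [0.024 0.03  0.01 ]
short (371, 176) 84 [ 0.6719 -0.108   0.0848] mid [ 0.6723 -0.1088  0.0844] [0.02  0.022 0.008]
mid (434, 184) 107 [ 0.6525 -0.2475  0.0948] mid [ 0.6531 -0.2477  0.0952] [0.024 0.024 0.009]
open (326, 178) 103 [ 0.6656 -0.0108  0.0923] mid [ 0.6644 -0.0115  0.093 ] [0.053 0.051 0.01 ]
turq (476, 210) 139 [ 0.5913 -0.3325  0.1099] mid [ 0.591  -0.3332  0.1101] [0.026 0.026 0.01 ]
opener 652 [0.4501 0.2147] [0.4793 0.0785] 80.0 z 0.0054
block 1354 [ 0.4752 -0.3662] [0.1147 0.0576] 86.2 z 0.0289
lacq 3990 [0.486  0.1567] [0.2    0.1762] 83.8 z 0.0289
flat 3858 [ 0.49   -0.1519] [0.2521 0.1071] 81.8 z 0.0284
tinwell 881 [0.5281 0.1921] [0.0728 0.0726] 1.5 z 0.0074
   px ((235.0, 248.0), (32.0, 32.0), 90.0) [0.5224 0.1898 0.03  ]
botwell 557 [0.5184 0.1088] [0.0567 0.0563] 89.1 z 0.0075
   px ((275.0, 253.0), (28.0, 28.0), 90.0) [0.5098 0.1027 0.03  ]
groove 1440 [0.4326 0.161 ] [0.1673 0.0591] 88.9 z 0.0193
   px ((247.5, 289.5), (27.0, 79.0), 90.0) [0.4318 0.1622 0.03  ]
bay 2249 [ 0.4937 -0.1107] [0.1483 0.1039] 85.8 z 0.0217
   px ((373.5, 258.5), (49.0, 67.0), 90.0) [ 0.4936 -0.1107  0.03  ]
well 399 [ 0.4807 -0.2272] [0.0476 0.0468] 87.3 z 0.0076
   px ((424.5, 265.0), (20.0, 21.0), 90.0) [ 0.4774 -0.2202  0.03  ]
```

View pics/crop.png

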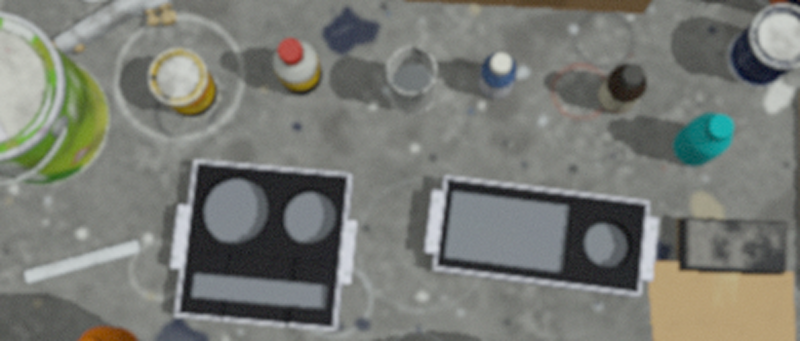

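The crop confirms the choices: yellow lidded tin at (182,80), red-capped bottle (297,65), small blue bottle with a white cap (498,70), dark bottle (625,88), steel bar (82,262) and block (735,245). The tray wells fit yaws of about -6.3° (lacquer) and -8° (flatting). I'll go above the tin with the jaws along the tray's x axis.

Call:
apply_moves(deltas=[[[1,0.1,0.2,0,0.018],[1,0.159,0.262,0,0.018],[1,0.159,0.262,0,0.018],[1,0.159,0.262,0,0.018],[1,0.159,0.262,0,0.018],[1,0.159,0.262,0,0.018],[1,0.159,0.262,0,0.018],[1,0.159,0.262,0,0.018],[1,0.159,0.262,0,0.018],[1,0.159,0.262,0,0.018],[1,0.159,0.262,0,0.018],[1,0.159,0.262,0,0.018],[1,0.159,0.262,0,0.018],[1,0.159,0.262,0,0.018],[1,0.159,0.262,0,0.018],[1,0.159,0.262,0,0.018],[1,0.159,0.262,0,0.018],[1,0.159,0.262,0,0.018],[1,0.159,0.262,0,0.018],[1,0.1,0.15,0,0.018]]])

```text
time: 2.1
ee_pos: [0.65, 0.2203, 0.241]
orientation: [-0.0, 0.741, 0.671, -0.0]
force: [-0.4, -0.4, 0.2]
gripper_width: 1.004
finger_force: 0.0
```

```bash
cat > s.py <<'E'
from h import *
import sys
s=observe(); w,x,y,z=s["orientation"]
yx=np.degrees(np.arctan2(2*(x*y+w*z),1-2*(y*y+z*z)))
print("t",round(s["time"],2),"p",s["ee_pos"].round(4),"yaw_x",round(yx,1),"tip",arm.tip_extent,"w",round(s["gripper_width"],3),"F",s["force"].round(1),s["finger_force"])
if len(sys.argv)>3:
    g=np.array(list(map(float,sys.argv[1:4])))-s["ee_pos"]; print("go shares",(g/.15).round(3), "turn", round((float(sys.argv[4])-yx)/180,4) if len(sys.argv)>4 else "")
E
python3 s.py .6677 .2438 .2 83.7
python3 - <<'E'
from h import *
im=cv2.imread("pics/top0.png"); g=im.min(2).astype(int)
m=(g>150).astype(np.uint8); m[:258]=0;m[292:]=0;m[:,:122]=0;m[:,192:]=0
n,l,st,c=cv2.connectedComponentsWithStats(m); k=1+st[1:,4].argmax()
q=np.array([ray("top",u,v,.009)[:2] for v,u in np.argwhere(l==k)],np.float32); print(st[k],cv2.minAreaRect(q))
E
```

```text
t 2.1 p [0.65   0.2203 0.241 ] yaw_x 84.4 tip 0.011 w 1.004 F [-0.4 -0.4  0.2] 0.0
go shares [ 0.118  0.157 -0.274] turn -0.0037
[127 263  61  22 430] ((0.47071489691734314, 0.36552757024765015), (0.017898328602313995, 0.13481618463993073), 14.017951965332031)
```

Call:
apply_moves(deltas=[[[1,0.06,0.08,0,0],[1,0.058,0.077,0,0],[1,0,0,0,0],[1,0,0,-0.2,0],[1,0,0,-0.25,0],[1,0,0,-0.25,0],[1,0,0,-0.25,0],[1,0,0,-0.2,0],[1,0,0,-0.1,0],[1,0,0,-0.09,0],[1,0,0,0,0],[0.6,0,0,0,0],[0.6,0,0,0,0],[0.6,0,0,0,0],[0.6,0,0,0,0],[0.6,0,0,0,0]]])

```text
time: 3.7
ee_pos: [0.6684, 0.2411, 0.0437]
orientation: [0.001, 0.743, 0.67, 0.002]
force: [-1.0, -0.8, 7.0]
gripper_width: 0.716
finger_force: 66.2
```

```bash
python3 s.py .526 .1905 .2 83.7
```

```text
t 3.7 p [0.6684 0.2411 0.0437] yaw_x 84.1 tip 0.011 w 0.716 F [-1.  -0.8  7. ] 66.23983383178711
go shares [-0.95  -0.337  1.042] turn -0.0022
```

Call:
apply_moves(deltas=[[[0.6,0,0,0.06,0],[0.6,0,0,0.15,0],[0.6,0,0,0.2,0],[0.6,-0.05,-0.02,0.12,0],[0.6,-0.1,-0.036,0,0],[0.6,-0.15,-0.056,0,0],[0.6,-0.15,-0.056,0,0],[0.6,-0.15,-0.056,0,0],[0.6,-0.15,-0.056,0,0],[0.6,-0.1,-0.036,0,0],[0.6,-0.07,-0.025,0,0],[0.6,-0.03,-0.012,0,0],[0.6,0,0,0,0],[0.6,0,0,0,0]]])

```text
time: 5.1
ee_pos: [0.5253, 0.1879, 0.121]
orientation: [0.0, 0.743, 0.67, 0.001]
force: [0.3, -1.0, -3.1]
gripper_width: 0.719
finger_force: 66.3
```

```bash
python3 s.py .526 .188 .0517 83.7; python3 - <<'E'
from h import *
p,d=shot("top","top1"); s,_=shot("scene","sc1")
cv2.imwrite("pics/c1.png",np.hstack([cv2.resize(p[140:320,115:300,::-1],(400,389)),cv2.resize(s[190:330,150:330,::-1],(400,389))]))
E
```

```text
t 5.1 p [0.5253 0.1879 0.121 ] yaw_x 84.1 tip 0.011 w 0.719 F [ 0.3 -1.  -3.1] 66.2949800491333
go shares [ 0.004  0.    -0.462] turn -0.0022
```

View pics/c1.png

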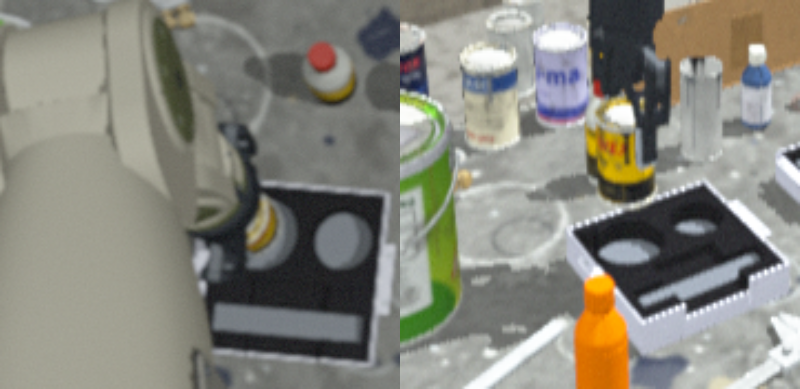

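The tin hangs upright over the tin well at (265,235) of the crop. Next I'll lower it.

Call:
apply_moves(deltas=[[[0.6,0.004,0,-0.1,0],[0.6,0,0,-0.12,0],[0.6,0,0,-0.1,0],[0.6,0,0,-0.05,0],[0.6,0,0,-0.04,0],[0.6,0,0,-0.02,0],[0.6,0,0,-0.015,0],[0.6,0,0,-0.01,0],[0.6,0,0,0,0]]])

```text
time: 6.1
ee_pos: [0.5253, 0.1878, 0.0528]
orientation: [0.0, 0.743, 0.67, 0.0]
force: [-0.7, -0.2, -3.5]
gripper_width: 0.722
finger_force: 66.3
```

```bash
python3 s.py .526 .188 .0517 83.7
```

```text
t 6.1 p [0.5253 0.1878 0.0528] yaw_x 84.1 tip 0.011 w 0.722 F [-0.7 -0.2 -3.5] 66.282559633255
go shares [ 0.005  0.001 -0.008] turn -0.0022
```

Call:
apply_moves(deltas=[[[0.6,0,0,-0.008,0],[0.6,0,0,-0.008,0],[0.6,0,0,0,0]]])

```text
time: 6.4
ee_pos: [0.5255, 0.1878, 0.0517]
orientation: [0.0, 0.743, 0.67, 0.001]
force: [-2.6, -1.5, 5.9]
gripper_width: 0.719
finger_force: 67.2
```

Call:
apply_moves(deltas=[[[0.8,0,0,0,0],[0.95,0,0,0,0],[0.95,0,0,0,0],[0.95,0,0,0.05,0],[0.95,0,0,0.15,0],[1,0,0,0.25,0],[1,0,0,0.25,0],[1,0,0,0.25,0],[1,0.15,-0.07,0.05,0],[1,0.2,-0.09,0,0],[1,0.25,-0.114,0,0],[1,0.2,-0.092,0,0],[1,0.15,-0.069,0,0],[1,0.1,-0.045,0,0],[1,0,0,0,0],[1,0,0,0,0]]])

```text
time: 8.0
ee_pos: [0.6822, 0.1157, 0.2]
orientation: [-0.0, 0.743, 0.67, -0.0]
force: [-0.3, 0.2, -0.2]
gripper_width: 1.0
finger_force: 0.0
```

```bash
python3 s.py .6832 .1163 .054 83.7
```

```text
t 8.0 p [0.6822 0.1157 0.2   ] yaw_x 84.1 tip 0.011 w 1.0 F [-0.3  0.2 -0.2] 0.0
go shares [ 0.007  0.004 -0.973] turn -0.0021
```

Call:
apply_moves(deltas=[[[1,0.007,0.004,-0.1,0],[1,0,0,-0.2,0],[1,0,0,-0.2,0],[1,0,0,-0.2,0],[1,0,0,-0.13,0],[1,0,0,-0.09,0],[1,0,0,-0.05,0],[1,0,0,0,0],[0.7,0,0,0,0],[0.4,0,0,0,0],[0.4,0,0,0,0],[0.4,0,0,0,0],[0.4,0,0,0,0],[0.4,0,0,0,0]]])

```text
time: 9.4
ee_pos: [0.6847, 0.1164, 0.0563]
orientation: [0.001, 0.743, 0.67, 0.001]
force: [-0.6, 1.1, 6.0]
gripper_width: 0.549
finger_force: 60.2
```

```bash
python3 s.py .5165 .1065 .062 83.7
```

```text
t 9.4 p [0.6847 0.1164 0.0563] yaw_x 84.1 tip 0.011 w 0.549 F [-0.6  1.1  6. ] 60.21932065486908
go shares [-1.121 -0.066  0.038] turn -0.0022
```

Call:
apply_moves(deltas=[[[0.4,0,0,0.06,0],[0.4,0,0,0.15,0],[0.4,0,0,0.2,0],[0.4,-0.05,0,0.1,0],[0.4,-0.1,-0.006,0,0],[0.4,-0.18,-0.01,0,0],[0.4,-0.18,-0.01,0,0],[0.4,-0.18,-0.01,0,0],[0.4,-0.18,-0.01,0,0],[0.4,-0.12,-0.01,0,0],[0.4,-0.08,-0.005,0,0],[0.4,-0.05,-0.005,0,0],[0.4,0,0,-0.08,0],[0.4,0,0,0,0]]])

```text
time: 10.8
ee_pos: [0.515, 0.1064, 0.1175]
orientation: [-0.001, 0.743, 0.67, -0.001]
force: [-0.5, 0.6, -1.5]
gripper_width: 0.554
finger_force: 60.1
```

```bash
python3 s.py .5165 .1065 .0643 83.7;  python3 - <<'E'
from h import *
p,d=shot("top","top2"); s,_=shot("scene","sc2")
cv2.imwrite("pics/c2.png",np.hstack([cv2.resize(p[140:320,115:300,::-1],(400,389)),cv2.resize(s[190:330,150:330,::-1],(400,389))]))
E
```

```text
t 10.8 p [0.515  0.1064 0.1175] yaw_x 84.1 tip 0.011 w 0.554 F [-0.5  0.6 -1.5] 60.084407329559326
go shares [ 0.01   0.001 -0.355] turn -0.0022
```

View pics/c2.png

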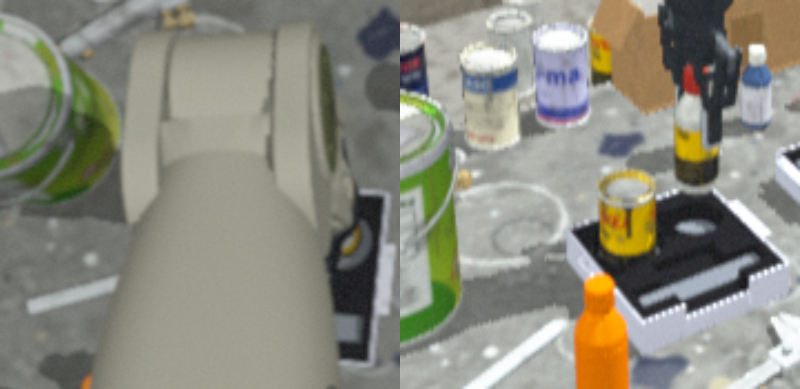

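The tin stands seated upright at (628,225) in the scene crop, and the bottle hangs upright above its well. I'll lower it, feel for contact, then release.

Call:
apply_moves(deltas=[[[0.4,0.01,0,-0.08,0],[0.4,0,0,-0.1,0],[0.4,0,0,-0.07,0],[0.4,0,0,-0.05,0],[0.4,0,0,-0.03,0],[0.4,0,0,-0.015,0],[0.4,0,0,-0.01,0],[0.4,0,0,-0.01,0],[0.4,0,0,0,0]]])

```text
time: 11.8
ee_pos: [0.5174, 0.1065, 0.0647]
orientation: [0.0, 0.743, 0.67, 0.0]
force: [0.1, -0.3, -1.1]
gripper_width: 0.546
finger_force: 60.1
```

Call:
apply_moves(deltas=[[[0.4,0,0,-0.008,0],[0.4,0,0,-0.006,0],[0.4,0,0,0,0]]])

```text
time: 12.1
ee_pos: [0.5175, 0.1065, 0.0642]
orientation: [0.001, 0.743, 0.67, 0.001]
force: [-5.1, 1.0, 11.7]
gripper_width: 0.547
finger_force: 61.2
```

Call:
apply_moves(deltas=[[[0.65,0,0,0,0],[0.8,0,0,0,0],[0.8,0,0,0,0],[0.8,0,0,0.05,0],[0.8,0,0,0.15,0],[0.8,0,0,0.25,0],[0.8,0,0,0.25,0],[0.8,0,0,0.25,0],[0.8,0,0,0.1,0],[0.8,0,0,0,0]]])

```text
time: 13.1
ee_pos: [0.519, 0.1066, 0.2231]
orientation: [0.002, 0.743, 0.67, 0.002]
force: [1.5, -0.4, 0.2]
gripper_width: 0.804
finger_force: 0.0
```

```bash
python3 s.py .4707 .3655 .2 104; python3 - <<'E'
from h import *
d=np.load("pics/top0.npy"); P=cloud("top",d)[140:250,60:185].reshape(-1,3)
for a in(.05,.1,.15,.2):
    q=P[(P[:,2]>a)&(P[:,2]<.35)]; print(a,len(q),q.min(0).round(3),q.max(0).round(3))
q=P[P[:,2]>.03]; print("near opener dist",np.hypot(q[:,0]-.4707,q[:,1]-.3655).min())
E
```

```text
t 13.1 p [0.519  0.1066 0.2231] yaw_x 84.1 tip 0.011 w 0.804 F [ 1.5 -0.4  0.2] 0.0
go shares [-0.322  1.726 -0.154] turn 0.1106
0.05 6214 [0.545 0.34  0.05 ] [0.716 0.496 0.182]
0.1 5495 [0.547 0.34  0.1  ] [0.716 0.496 0.182]
0.15 4665 [0.56 0.34 0.15] [0.716 0.496 0.182]Traceback (most recent call last):
  File "<stdin>", line 4, in <module>
    return umr_minimum(a, axis, None, out, keepdims, initial, where)
ValueError: zero-size array to reduction operation minimum which has no identity
```

Call:
apply_moves(deltas=[[[0.4,-0.02,0.08,0,0.01],[0.4,-0.03,0.15,-0.02,0.012],[0.4,-0.04,0.22,-0.02,0.012],[0.4,-0.04,0.22,-0.02,0.012],[0.4,-0.04,0.22,-0.02,0.012],[0.4,-0.04,0.22,-0.02,0.012],[0.4,-0.04,0.22,-0.02,0.012],[0.4,-0.04,0.2,-0.02,0.012],[0.4,-0.03,0.12,0,0.01],[0.4,-0.002,0.06,0,0.0066],[0.4,0,0.016,0,0],[0.4,0,0,0,0],[0.4,0,0,0,0]]])

```text
time: 14.4
ee_pos: [0.469, 0.3645, 0.1985]
orientation: [0.0, 0.616, 0.788, -0.0]
force: [-0.3, -0.5, -0.6]
gripper_width: 0.401
finger_force: 0.0
```

```bash
python3 s.py .4707 .3655 .016 104
```

```text
t 14.4 p [0.469  0.3645 0.1985] yaw_x 103.9 tip 0.011 w 0.401 F [-0.3 -0.5 -0.6] 0.0
go shares [ 0.011  0.007 -1.217] turn 0.0003
```

Call:
apply_moves(deltas=[[[0.4,0.011,0.007,-0.1,0],[0.4,0,0,-0.2,0],[0.4,0,0,-0.25,0],[0.4,0,0,-0.25,0],[0.4,0,0,-0.2,0],[0.4,0,0,-0.1,0],[0.4,0,0,-0.06,0],[0.4,0,0,-0.04,0],[0.4,0,0,-0.017,0],[0.4,0,0,0,0],[0.3,0,0,0,0],[0.2,0,0,0,0],[0.1,0,0,0,0],[0.0,0,0,0,0],[0.0,0,0,0,0],[0.0,0,0,0,0]]])

```text
time: 16.0
ee_pos: [0.4712, 0.3669, 0.0174]
orientation: [0.0, 0.616, 0.788, 0.001]
force: [-0.2, -0.1, 5.6]
gripper_width: 0.128
finger_force: 58.1
```

```bash
python3 s.py .4343 .1624 .09 83.7
```

```text
t 16.0 p [0.4712 0.3669 0.0174] yaw_x 104.0 tip 0.011 w 0.128 F [-0.2 -0.1  5.6] 58.05655067553744
go shares [-0.246 -1.363  0.484] turn -0.1129
```

Call:
apply_moves(deltas=[[[0,0,0,0.05,0],[0,0,0,0.15,0],[0,0,0,0.25,0],[0,0,0,0.2,0],[0,-0.02,-0.08,0.05,-0.008],[0,-0.03,-0.15,0,-0.015],[0,-0.036,-0.2,0,-0.015],[0,-0.036,-0.2,0,-0.015],[0,-0.036,-0.2,0,-0.015],[0,-0.036,-0.2,0,-0.015],[0,-0.03,-0.15,0,-0.015],[0,-0.02,-0.1,0,-0.01],[0,-0.002,-0.06,0,-0.005],[0,0,-0.023,0,0],[0,0,0,0,0],[0,0,0,0,0]]])

```text
time: 17.6
ee_pos: [0.4339, 0.1625, 0.1212]
orientation: [-0.0, 0.745, 0.667, 0.0]
force: [-0.4, -0.5, -0.8]
gripper_width: 0.125
finger_force: 57.3
```

```bash
python3 s.py .4343 .1624 .0374 83.7;  python3 - <<'E'
from h import *
p,d=shot("top","top3"); s,_=shot("scene","sc3")
cv2.imwrite("pics/c3.png",np.hstack([cv2.resize(p[180:320,175:320,::-1],(400,386)),cv2.resize(s[190:330,170:350,::-1],(400,386))]))
E
```

```text
t 17.6 p [0.4339 0.1625 0.1212] yaw_x 83.7 tip 0.011 w 0.125 F [-0.4 -0.5 -0.8] 57.291758978390135
go shares [ 0.003 -0.001 -0.559] turn -0.0001
```

View pics/c3.png

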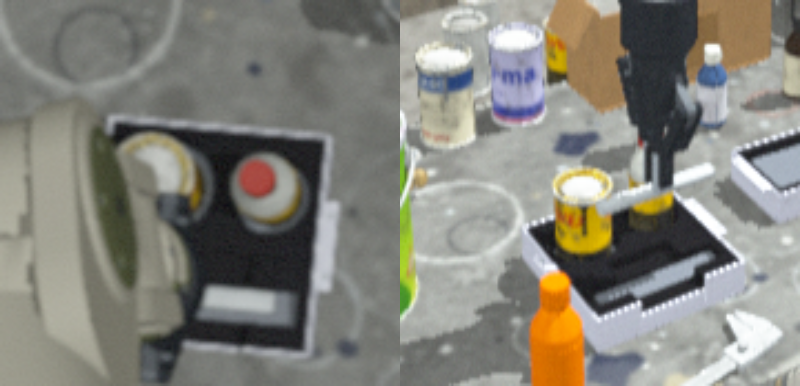

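Both the tin and the tall bottle stand in their wells, and the bar is held level and parallel to the groove. Lowering it now.

Call:
apply_moves(deltas=[[[0,0.003,0,-0.1,0],[0,0,0,-0.15,0],[0,0,0,-0.12,0],[0,0,0,-0.08,0],[0,0,0,-0.05,0],[0,0,0,-0.03,0],[0,0,0,-0.02,0],[0,0,0,-0.01,0],[0,0,0,0,0]]])

```text
time: 18.6
ee_pos: [0.4344, 0.1621, 0.0376]
orientation: [0.0, 0.745, 0.667, 0.0]
force: [-0.1, 0.2, 0.1]
gripper_width: 0.132
finger_force: 57.3
```

Call:
apply_moves(deltas=[[[0,0,0,-0.007,0],[0,0,0,0,0]]])

```text
time: 18.8
ee_pos: [0.4345, 0.1621, 0.0374]
orientation: [0.0, 0.745, 0.667, 0.001]
force: [-2.2, -0.5, 6.5]
gripper_width: 0.122
finger_force: 59.4
```

Call:
apply_moves(deltas=[[[0.2,0,0,0,0],[0.3,0,0,0,0],[0.3,0,0,0,0],[0.3,0,0,0.04,0],[0.3,0,0,0.15,0],[0.3,0,0,0.25,0],[0.3,0,0,0.25,0],[0.3,0,0,0.25,0],[0.5,0,0,0.15,0],[1,0.1,-0.12,0,-0.003],[1,0.18,-0.204,0,-0.003],[1,0.2,-0.228,0,-0.003],[1,0.2,-0.228,0,0],[1,0.2,-0.228,0,0],[1,0.2,-0.228,0,0],[1,0.2,-0.228,0,0],[1,0.15,-0.171,0,0],[1,0.1,-0.114,0,0],[1,0.053,-0.055,0,0],[1,0,0,0,0]]])

```text
time: 20.8
ee_pos: [0.6722, -0.1102, 0.199]
orientation: [-0.0, 0.755, 0.656, -0.0]
force: [0.4, -0.1, 0.7]
gripper_width: 1.001
finger_force: 0.0
```

```bash
python3 s.py .672 -.1085 .042 82;  python3 - <<'E'
from h import *
p,d=shot("top","top4")
cv2.imwrite("pics/c4.png",cv2.resize(p[160:320,110:320,::-1],(800,610))[:600])
E
```

```text
t 20.8 p [ 0.6722 -0.1102  0.199 ] yaw_x 81.9 tip 0.011 w 1.001 F [ 0.4 -0.1  0.7] 0.0
go shares [-1.000e-03  1.200e-02 -1.047e+00] turn 0.0004
```

View pics/c4.png

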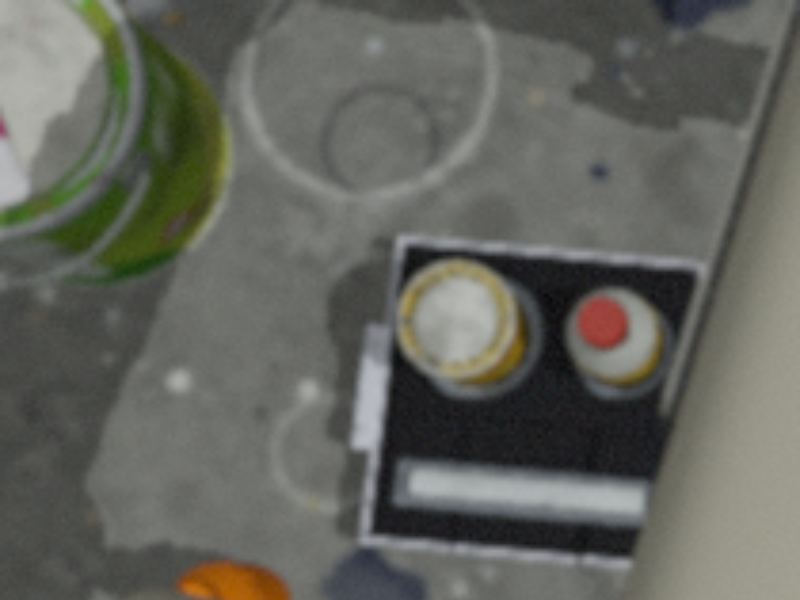

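The tin (460,325), tall bottle (615,335) and opener (525,492) are all seated in the lacquer tray. The short bottle is next.

Call:
apply_moves(deltas=[[[1,0,0.012,-0.1,0],[1,0,0,-0.2,0],[1,0,0,-0.22,0],[1,0,0,-0.22,0],[1,0,0,-0.15,0],[1,0,0,-0.1,0],[1,0,0,-0.057,0],[1,0,0,0,0],[0.7,0,0,0,0],[0.5,0,0,0,0],[0.3,0,0,0,0],[0.3,0,0,0,0],[0.3,0,0,0,0],[0.3,0,0,0,0]]])

```text
time: 22.25
ee_pos: [0.6723, -0.107, 0.0441]
orientation: [0.001, 0.754, 0.656, 0.001]
force: [-0.0, 0.6, 4.9]
gripper_width: 0.455
finger_force: 60.2
```

```bash
python3 s.py .4795 -.2251 .1 82
```

```text
t 22.25 p [ 0.6723 -0.107   0.0441] yaw_x 82.0 tip 0.011 w 0.455 F [-0.   0.6  4.9] 60.195744037628174
go shares [-1.285 -0.787  0.373] turn -0.0002
```

Call:
apply_moves(deltas=[[[0.3,0,0,0.06,0],[0.3,0,0,0.15,0],[0.3,0,0,0.2,0],[0.3,-0.06,-0.03,0.08,0],[0.3,-0.12,-0.07,0,0],[0.3,-0.18,-0.11,0,0],[0.3,-0.2,-0.122,0,0],[0.3,-0.2,-0.122,0,0],[0.3,-0.2,-0.122,0,0],[0.3,-0.15,-0.092,0,0],[0.3,-0.1,-0.061,0,0],[0.3,-0.07,-0.045,0,0],[0.3,0,0,0,0],[0.3,0,0,0,0]]])

```text
time: 23.65
ee_pos: [0.4801, -0.223, 0.1163]
orientation: [0.0, 0.754, 0.656, 0.0]
force: [0.6, -0.4, -1.5]
gripper_width: 0.455
finger_force: 60.5
```

```bash
python3 s.py .4795 -.224 .0521 82
```

```text
t 23.65 p [ 0.4801 -0.223   0.1163] yaw_x 82.0 tip 0.011 w 0.455 F [ 0.6 -0.4 -1.5] 60.502463579177856
go shares [-0.004 -0.007 -0.428] turn -0.0002
```

Call:
apply_moves(deltas=[[[0.3,-0.004,-0.007,-0.08,0],[0.3,0,0,-0.1,0],[0.3,0,0,-0.1,0],[0.3,0,0,-0.06,0],[0.3,0,0,-0.04,0],[0.3,0,0,-0.025,0],[0.3,0,0,-0.015,0],[0.3,0,0,-0.008,0],[0.3,0,0,0,0]]])

```text
time: 24.55
ee_pos: [0.4792, -0.2242, 0.0523]
orientation: [0.0, 0.754, 0.656, 0.0]
force: [-0.3, -0.3, -1.2]
gripper_width: 0.458
finger_force: 60.6
```

Call:
apply_moves(deltas=[[[0.3,0,0,-0.008,0],[0.3,0,0,-0.005,0],[0.3,0,0,0,0]]])

```text
time: 24.85
ee_pos: [0.4794, -0.2243, 0.052]
orientation: [0.001, 0.754, 0.656, 0.0]
force: [-2.6, 1.8, 11.2]
gripper_width: 0.458
finger_force: 62.0
```

Call:
apply_moves(deltas=[[[0.55,0,0,0,0],[0.75,0,0,0,0],[0.75,0,0,0,0],[0.75,0,0,0.05,0],[0.75,0,0,0.15,0],[0.75,0,0,0.25,0],[0.75,0,0,0.2,0],[0.75,0,0,0.1,0],[1,0,-0.1,0,0.008],[1,-0.01,-0.18,0,0.008],[1,-0.01,-0.2,0,0.008],[1,-0.008,-0.2,0,0],[1,0,-0.15,0,0],[1,0,-0.08,0,0],[1,0,-0.037,0,0],[1,0,0,0,0],[1,0,0,0,0]]])

```text
time: 26.55
ee_pos: [0.4747, -0.365, 0.1625]
orientation: [-0.0, 0.729, 0.685, 0.0]
force: [-0.7, -0.8, 0.2]
gripper_width: 1.0
finger_force: 0.0
```

```bash
python3 s.py .4752 -.3662 .023 86.2;  python3 - <<'E'
from h import *
p,d=shot("top","top5"); s,_=shot("scene","sc5")
cv2.imwrite("pics/c5.png",np.hstack([cv2.resize(p[150:310,330:540,::-1],(400,305)),cv2.resize(s[170:320,260:460,::-1],(400,305))]))
E
```

```text
t 26.55 p [ 0.4747 -0.365   0.1625] yaw_x 86.4 tip 0.011 w 1.0 F [-0.7 -0.8  0.2] 0.0
go shares [ 0.004 -0.008 -0.93 ] turn -0.0011
```

View pics/c5.png

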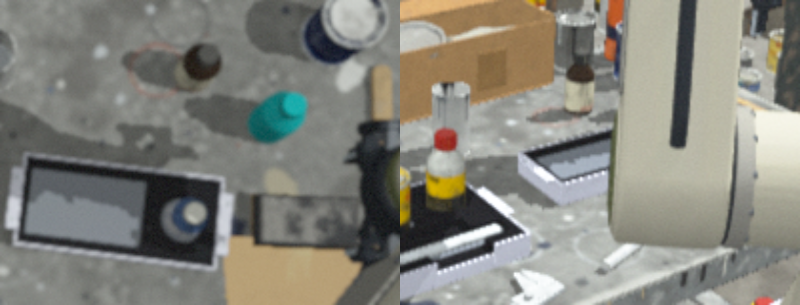

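The short bottle stands in its well at (185,218), and the jaws are over the block, which spans (255-360, 220). I'll go down and grip the block.

Call:
apply_moves(deltas=[[[1,0.004,-0.008,-0.1,0],[1,0,0,-0.2,0],[1,0,0,-0.2,0],[1,0,0,-0.2,0],[1,0,0,-0.12,0],[1,0,0,-0.07,0],[1,0,0,-0.04,0],[1,0,0,-0.01,0],[1,0,0,0,0],[0.8,0,0,0,0],[0.6,0,0,0,0],[0.6,0,0,0,0],[0.6,0,0,0,0],[0.6,0,0,0,0],[0.6,0,0,0,0]]])

```text
time: 28.15
ee_pos: [0.476, -0.3679, 0.0232]
orientation: [0.001, 0.729, 0.684, 0.0]
force: [-1.0, 1.1, 7.0]
gripper_width: 0.646
finger_force: 63.4
```

```bash
python3 s.py .4954 -.1143 .1 82
```

```text
t 28.15 p [ 0.476  -0.3679  0.0232] yaw_x 86.4 tip 0.011 w 0.646 F [-1.   1.1  7. ] 63.42760191124398
go shares [0.129 1.691 0.512] turn -0.0243
```

Call:
apply_moves(deltas=[[[0.6,0,0,0.05,0],[0.6,0,0,0.15,0],[0.6,0,0,0.2,0],[0.6,0,0,0.25,0],[0.6,0,0,0.2,0],[0.6,0,0,0.1,0],[0.6,0.005,0.08,0.03,-0.003],[0.6,0.012,0.15,0,-0.004],[0.6,0.018,0.22,0,-0.004],[0.6,0.018,0.24,0,-0.004],[0.6,0.018,0.24,0,-0.004],[0.6,0.018,0.24,0,-0.004],[0.6,0.018,0.22,0,-0.001],[0.6,0.012,0.15,0,0],[0.6,0.005,0.09,0,0],[0.6,0.005,0.049,0,0],[0.6,0,0,0,0],[0.6,0,0,0,0]]])

```text
time: 29.95
ee_pos: [0.4947, -0.116, 0.1684]
orientation: [0.0, 0.755, 0.656, -0.0]
force: [0.1, -0.3, -1.8]
gripper_width: 0.651
finger_force: 63.1
```

```bash
python3 s.py .4954 -.116 .0452 82;  python3 - <<'E'
from h import *
p,d=shot("top","top6"); s,_=shot("scene","sc6")
cv2.imwrite("pics/c6.png",np.hstack([cv2.resize(p[200:310,320:470,::-1],(400,293)),cv2.resize(s[170:320,260:460,::-1],(400,293))]))
E
```

```text
t 29.95 p [ 0.4947 -0.116   0.1684] yaw_x 82.0 tip 0.011 w 0.651 F [ 0.1 -0.3 -1.8] 63.07280906592496
go shares [ 0.005 -0.    -0.821] turn -0.0001
```

View pics/c6.png

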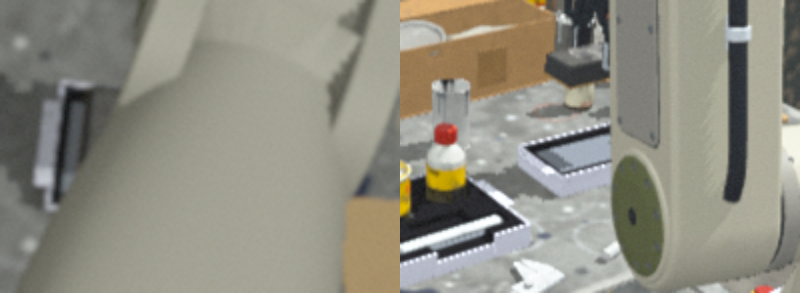

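The block is held level above its bay, at (575,65) in the scene crop. Lowering it.

Call:
apply_moves(deltas=[[[0.6,0.005,0,-0.1,0],[0.6,0,0,-0.18,0],[0.6,0,0,-0.18,0],[0.6,0,0,-0.13,0],[0.6,0,0,-0.09,0],[0.6,0,0,-0.06,0],[0.6,0,0,-0.04,0],[0.6,0,0,-0.02,0],[0.6,0,0,-0.015,0],[0.6,0,0,0,0]]])

```text
time: 31.05
ee_pos: [0.4957, -0.1156, 0.0466]
orientation: [0.0, 0.754, 0.656, 0.0]
force: [0.1, 0.7, -1.5]
gripper_width: 0.644
finger_force: 63.1
```

Call:
apply_moves(deltas=[[[0.6,0,0,-0.008,0],[0.6,0,0,-0.007,0],[0.6,0,0,0,0]]])

```text
time: 31.35
ee_pos: [0.4959, -0.1156, 0.0452]
orientation: [0.001, 0.754, 0.656, 0.0]
force: [-0.5, 1.1, 6.1]
gripper_width: 0.644
finger_force: 64.3
```

Call:
apply_moves(deltas=[[[0.75,0,0,0,0],[0.9,0,0,0,0],[0.9,0,0,0,0],[0.9,0,0,0.05,0],[0.9,0,0,0.15,0],[0.9,0,0,0.25,0],[0.9,0,0,0.25,0],[0.9,0,0,0.25,0],[0.9,-0.1,-0.15,0.1,0],[0.9,-0.15,-0.25,0,0],[0.9,-0.15,-0.25,0,0],[0.9,-0.15,-0.25,0,0],[0.9,-0.15,-0.25,0,0],[0.9,-0.15,-0.25,0,0],[0.9,-0.15,-0.25,0,0],[0.9,-0.15,-0.25,0,0],[0.9,-0.15,-0.25,0,0],[0.9,0,-0.2,0,0],[0.9,0,0,0,0]]])

```text
time: 33.25
ee_pos: [0.2994, -0.4718, 0.2016]
orientation: [0.001, 0.756, 0.655, -0.001]
force: [1.1, 1.2, 0.5]
gripper_width: 0.899
finger_force: 0.0
```

```bash
python3 s.py; python3 - <<'E'
from h import *
p,d=shot("top","top7"); s,_=shot("scene","sc7")
cv2.imwrite("pics/c7.png",np.vstack([cv2.resize(p[150:315,190:460,::-1],(600,367)),cv2.resize(s[190:330,160:480,::-1],(600,230))])) 
P=cloud("top",d); Z=P[...,2]
def top(n,u,v,r,h,tol=.006):
    m=np.zeros((480,640),bool); m[v-r:v+r,u-r:u+r]=1; m&=abs(Z-h)<tol
    q=P[m]; print(n,m.sum(),((q.max(0)+q.min(0))/2).round(4),"zmed",np.median(q[:,2]).round(4))
top("tin",233,244,22,.083); top("tall",272,243,16,.119); top("short",427,262,14,.094); top("mid",434,184,18,.096); top("open",326,178,22,.094)
for n,(a,b,c,e),lo,hi in(("block",(338,228,412,290),.044,.06),("opener",(205,276,290,304),.0245,.034)):
    m=np.zeros((480,640),bool); m[b:e,a:c]=1; m&=(Z>lo)&(Z<hi)
    if n=="opener": m&=p.min(2)>150
    print(n,cv2.minAreaRect(P[m][:,:2].astype(np.float32)),np.median(Z[m]))
E
```

```text
t 33.25 p [ 0.2994 -0.4718  0.2016] yaw_x 81.8 tip 0.011 w 0.899 F [1.1 1.2 0.5] 0.0
tin 527 [0.526  0.1917 0.082 ] zmed 0.0794
tall 137 [0.5173 0.1073 0.118 ] zmed 0.1178
short 95 [ 0.4792 -0.2252  0.0931] zmed 0.093
mid 110 [ 0.6536 -0.2478  0.095 ] zmed 0.0947
open 107 [ 0.6636 -0.0115  0.0929] zmed 0.0923
block ((0.4961291253566742, -0.1147332414984703), (0.11327194422483444, 0.057751208543777466), 82.3746566772461) 0.05068100065263018
opener ((0.44367092847824097, 0.1846105456352234), (0.05352012440562248, 0.14542561769485474), 6.549302101135254) 0.02789475285148328
```

View pics/c7.png

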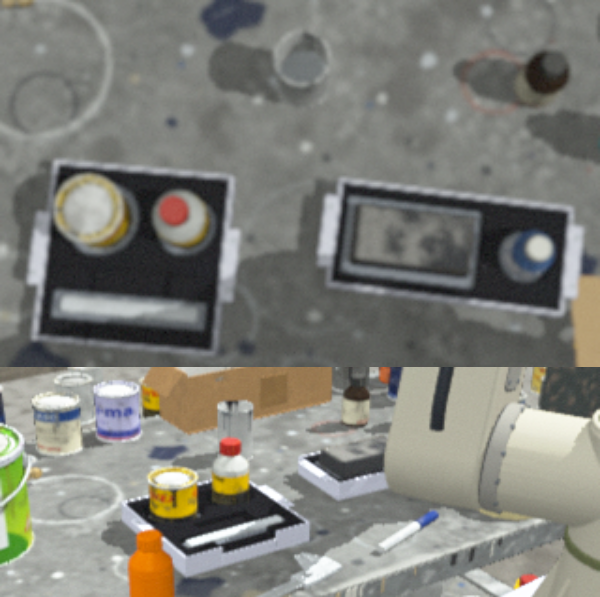

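All five things are seated: tin (95,215), tall bottle (183,220), opener (130,307), block (415,240) and short bottle (527,252). The middle bottle and open tin haven't moved. Handing in.

```bash
python3 -c "
from bench import arm; print(arm.hand_in())"
```

```text
the job is handed in; nothing more can be done
None
```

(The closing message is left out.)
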